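# Park the loaded cleco tray in the empty dock

### The arm

A 7-joint arm with a two-finger parallel gripper is mounted at the origin on the work surface. World frame = base frame: x ahead of the robot, y to its left, z up, the work surface at z = 0. Lengths are in m, angles in rad, forces in N, time in s.
With the tool pointing down it reaches from about 0.425 to 0.925 m from the base axis. Payload 6.8 kg.
Tool frame: the origin (TCP) lies at the very end of the fingers, on their centre line; the grasp point (between the pads) lies bot.grip_depth behind it (bot.grip_depth is the distance from the TCP to the grasp point, in m); z points along the fingers, y is the line along which they close (so a half turn about z gives the same grasp; the last joint's range is limited). The gripper opens to 85 mm and grips with 20 to 120 N. Pads are 22 mm wide; open, the fingers measure 114 mm over their backs; the gripper's body (76 mm by 85 mm) begins 54 mm behind the grasp point. The pads swing forward as they close: fully open they stand 13 mm farther back than shut.
Start: joints at [-1.277, 0.477, 0.022, 1.555, -0.011, 1.109, -0.083], TCP at [0.264, 0.621, 0.231] pointing down, gripper open.
Joint ranges: [-2.96, 2.96], [-0.34, 2.1], [-1.41, 1.46], [0.24, 2.44], [-1.37, 4.51], [0.17, 1.92], [-2.96, 2.96]. Speed limits (rad/s): [2.39, 2.39, 3.14, 3.14, 3.14, 3.14, 3.14].

### API

Orientations are given as a unit quaternion [w, x, y, z].
In Python, from station import bot gives the robot as it stands.
- The arm moves only by the tool send_rows, never from a script. Its arguments are lists of equal length, an entry for each row: "slide": the shift along the tool's x, y, z in mm, a list of three; "roll": the turn about the tool's z in degrees; "claw": the opening, from 0 (shut) to 1 (fully open). A call has exactly 8 rows; each row is the pose to reach, as a shift and turn from the pose commanded when the call began, along the tool's axes at that moment; what a row does not reach only later rows make up. A row lasts 1/12 s, in which the tool goes at most 41.7 mm and 7.16 degrees, less where a joint would pass 70% of its speed; a pose out of reach is approached as far as the arm can. A call with a gripper value outside its range is refused whole. The fingers move at their own pace and stop on an object; "force" is the grip in N (left out, the last holds). Time passes only in rows, so rows that repeat a pose let the fingers close, or fill a call up. It gives the time, the measured TCP pose, the force, the opening and the grip force at its end, in the units of the state.
- bot.get_obs(): the state, without advancing time (a new reading comes with each control period).
- bot.read_camera(name): name is "scene" or "top"; returns the picture (384x512x3 uint8, red, green, blue); there is no depth.
- bot.camera_model(name): a dict with "camera_matrix" (3x3 intrinsics, pixels), "D" ([k1, k2, p1, p2, k3] as OpenCV has them; the pictures are not rectified), "camera_from_world" (4x4, takes a point from world to camera coordinates). Camera axes: x right, y down, z forward; pixel columns grow to the right and rows downward; lengths in m; the calibration is good to about 2 mm. A picture is of the moment at which its call begins. camera_model takes no time and is no camera call.
- bot.hand_in(): hands the job in; it is judged then, once.
The state is a dict: "t": time; "q": joint angles; "joint_vel": joint speeds; "joint_torque": joint torques, N m; "eef_pos": TCP position; "tool_rot": TCP orientation; "contact_force": force on the tool from outside, world axes, zero at the start; "torque": the same for the moment, N m; "gripper_width": opening from 0.0 (shut) to 1.0 (fully open); "grasp_force": force on a finger pad.
Only numpy, scipy, OpenCV 4.12 (cv2) and the standard library are available. Lean on these libraries where they do the work, as an engineer would, in place of code of your own. Each camera call takes 0.05 s, during which the arm holds its last target. There are 200 camera calls.

### The job

Lift the yellow tray by its upright fin, carry it level so that the three clecos lying in it stay inside, and slide it between the rails of the empty dock, under the dock's light bar, until it is fully home against the back stop. Let go of it there, lying flat, and do not disturb the green tray, the bucking bar, the rivet cup, the cleco pliers or the rivet squeezer.

Things in the scene. Friction and masses are not known exactly. Their poses are not given: they have to be found in the camera images.
- tray: The yellow tray to move, about 0.3 kg, standing on the bench with three clecos in it. 124 x 110 x 32 mm open box, walls and floor 4 mm, with a 10 mm thick divider along its x axis at y = 0, in the middle of which a fin handle 60 mm long (x) and 10 mm thick (y) rises to 90 mm above the underside. Origin: centre of the underside; x along its length and the fin, z up. Either end may go first.
- tray_grip (a point): Grip point on the yellow tray's fin, 70 mm above the tray's underside, above its centre; pinch across the 10 mm (tray y); the tool may lean along the tray's x.
- dock_empty: The dock with no tray in it, fixed. Grey base plate 225 x 150 mm, 20 mm thick (x -130 to +95, y +-75 mm). Origin: at bench level straight below the centre of a tray that is fully home; x points inwards, the sliding direction, z up. The back stop's face is at x = +62 mm. A blue light bar hangs over it; so lean the tool 30 to 40 degrees back, towards the open end (-x).
- dock_empty_mouth (a point): Flared mouth of the empty dock's rails (130 mm wide), on the plate, 20 mm above the bench, at dock x = -31 mm. The flare narrows to dock x = 0; from there to x = 80 mm two aluminium rails, 40 mm high above the plate, stand 114 mm apart. A roof plate covers dock x 30 to 80 mm, y +-67 mm, 40 to 44 mm above the plate.
- dock_empty_bar (a point): Middle of the underside of the empty dock's light bar, 245 mm above the bench: bar at dock x -35 to +5 mm, y +-75 mm, 20 mm thick, on two 12 mm side arms that run back at y +-65 mm to posts at dock x = 88 mm. An upright gripper's body would meet it.
- dock_empty_home (a point): In the empty dock, on top of its base plate (20 mm above the bench), where the origin of the yellow tray must end; axes as the dock's.
- dock_full: The other dock, made the same, with the green tray in it; leave it alone.
- tray_parked: Green tray of the same shape as the yellow one, with brass rivets, parked in the other dock; leave it alone. Origin: centre of the underside.
- cleco1: A copper cleco (sheet holder), 60 mm long, body 14 mm thick, 30 g, lying loose in the yellow tray. Origin: on its axis at mid length; x along it.
- cleco2: A copper cleco (sheet holder), 60 mm long, body 14 mm thick, 30 g, lying loose in the yellow tray. Origin: on its axis at mid length; x along it.
- cleco3: A dark steel cleco (sheet holder), 60 mm long, body 14 mm thick, 30 g, lying loose in the yellow tray. Origin: on its axis at mid length; x along it.
- bucking_bar: Brass block 95 x 40 x 25 mm lying on the bench, leave it alone. Origin: centre of the underside, x along its length.
- cup: White nylon rivet cup, 66 mm across, 65 mm high, standing on the bench, leave it alone. Origin: centre of the underside.
- pliers: Chrome cleco pliers, about 180 mm long, 20 mm high, lying on the bench, leave them alone. Origin: on the bench near mid length, nose to +x.
- squeezer: Steel rivet squeezer with orange grips, about 245 mm long, 90 mm wide, 26 mm high, lying on the bench, leave it alone. Origin: on the bench below its pivot, jaws to +x.
There are look-alikes about, which are no part of the job. There is more than one size of the tray; the job needs the largest.

How it is judged:
On the way, in this order (a step that is already met when the one before it is completed fails the run):
1. the yellow tray is lifted off the bench in the fingers (height (world z) of tray above 0.015 m and contact force between the fingers and tray above 1 N), for 0.2 s.
2. the yellow tray's leading end is between the rails of the empty dock (x of tray in the frame of dock_empty_home above -0.05 m and y of tray in the frame of dock_empty_home between -0.006 and 0.006 m and z of tray in the frame of dock_empty_home between -0.005 and 0.01 m and angle between the x axis of tray and the x axis of dock_empty_home, either way round below 0.1 rad), for 0.05 s.
At the end, for the whole second after the job is handed in: Yellow tray released, at rest, flat (3 deg) on the empty dock's plate, within 6 mm of the back stop, within 5 mm of centre and 3.4 deg of straight; all three clecos inside it; green tray, bucking bar, cup, pliers and squeezer within 20 mm of their starts (x of tray in the frame of dock_empty_home between -0.006 and 0.004 m and y of tray in the frame of dock_empty_home between -0.005 and 0.005 m and z of tray in the frame of dock_empty_home between -0.003 and 0.004 m and angle between the x axis of tray and the x axis of dock_empty_home, either way round below 0.06 rad and angle between tray's own z axis and vertical below 0.05 rad and linear speed of tray below 0.02 m/s and x of cleco1 in the frame of tray between -0.062 and 0.062 m and y of cleco1 in the frame of tray between -0.055 and 0.055 m and z of cleco1 in the frame of tray between 0 and 0.032 m and x of cleco2 in the frame of tray between -0.062 and 0.062 m and y of cleco2 in the frame of tray between -0.055 and 0.055 m and z of cleco2 in the frame of tray between 0 and 0.032 m and x of cleco3 in the frame of tray between -0.062 and 0.062 m and y of cleco3 in the frame of tray between -0.055 and 0.055 m and z of cleco3 in the frame of tray between 0 and 0.032 m and distance of each of tray_parked, bucking_bar, cup, pliers, squeezer from where it was at the start of the episode below 0.02 m); the robot touches nothing.
It fails at once if the yellow tray is tipped more than 17 degrees from level (angle between tray's own z axis and vertical above 0.3 rad).
It fails at once if the green tray, bucking bar, cup, pliers or squeezer is moved more than 20 mm (distance of any of tray_parked, bucking_bar, cup, pliers, squeezer from where it was at the start of the episode above 0.02 m).
It fails at once if the rivet cup is tipped over (angle between cup's own z axis and vertical above 0.5 rad).
It also fails if it takes over 64 s, if anything falls off the work surface, if the arm or the gripper's body presses on something with over 40 N, if the wrist force passes 120 N, or if a joint passes its speed limit or range.

## Working session

There is one attempt and no reset: what is moved stays moved. The work goes in short steps, Python scripts to look and compute and a tool call to move; the robot and the scene stay as the last step left them, time stands still between calls to the robot, and variables do not carry over. Pictures are saved under pics/ and viewed, at most 13 in all, crops included, and the job is handed in when it is done.

Besides the shell and the picture viewer there is one more tool, called after "Emit:" in YAML: its name, and indented under it one key for each argument. send_rows: Moves the arm, as the interface text tells. Its arguments: {"type":"object","properties":{"slide":{"type":"array","items":{"type":"array","items":{"type":"number"}}},"roll":{"type":"array","items":{"type":"number"}},"claw":{"type":"array","items":{"type":"number"}},"force":{"type":"number"}},"required":["slide","roll","claw"]}

```bash
mkdir -p pics; ls; python3 - <<'E'
from station import bot
import cv2,numpy as np
for n in("scene","top"):
    im=bot.read_camera(n); cv2.imwrite(f"pics/{n}0.png",cv2.cvtColor(im,cv2.COLOR_RGB2BGR))
    m=bot.camera_model(n); print(n,np.round(m["camera_matrix"],1).tolist(),m["D"],np.round(m["camera_from_world"],3).tolist())
print(bot.get_obs(),bot.grip_depth)
E
```

```text
pics
scene [[385.0, 0.0, 252.8], [0.0, 385.0, 195.2], [0.0, 0.0, 1.0]] [-0.036077  0.        0.        0.        0.      ] [[0.813, 0.582, 0.002, -0.451], [0.451, -0.628, -0.634, -0.119], [-0.368, 0.517, -0.773, 1.43], [0.0, 0.0, 0.0, 1.0]]
top [[418.8, 0.0, 258.0], [0.0, 418.8, 190.0], [0.0, 0.0, 1.0]] [-0.11506421  0.          0.          0.          0.        ] [[-0.007, -1.0, 0.011, 0.022], [-0.986, 0.005, -0.169, 0.552], [0.169, -0.012, -0.985, 1.228], [0.0, 0.0, 0.0, 1.0]]
{'t': 0.1, 'q': array([-1.27708535,  0.47774605,  0.02233686,  1.55636495, -0.01153207,
        1.10930735, -0.083084  ]), 'joint_vel': array([-0.0016523 , -0.00066753, -0.00097858, -0.00392466, -0.00109907,
       -0.00043427, -0.00168346]), 'joint_torque': array([ 4.18201045e-03, -5.97761178e+01,  1.61365706e+00, -2.81955439e+01,
        1.28280313e-02,  5.05113218e-03,  2.19318895e-05]), 'eef_pos': array([0.26376833, 0.62073614, 0.23039841]), 'tool_rot': array([-1.23390764e-04,  1.99543515e-01,  9.79888598e-01, -8.40068865e-04]), 'contact_force': array([ 0.90562695,  0.24982211, -0.59806556]), 'torque': array([-0.024251  ,  0.02236109,  0.05319093]), 'grasp_force': 0.0, 'gripper_width': 0.99696279689303} 0.0187
```

View pics/scene0.png

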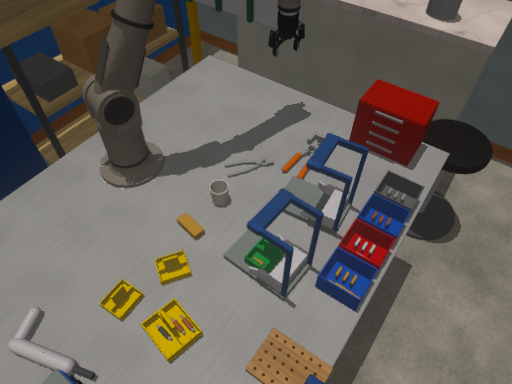

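View pics/top0.png

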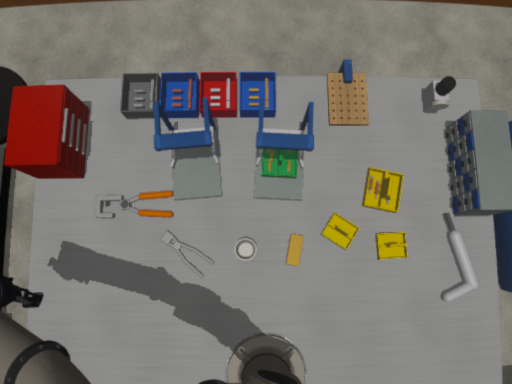

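The top view shows the largest yellow tray at about (383,190), with the clecos in it. The empty dock is at about (197,170), opening towards the robot (image down), and the green tray's dock is at (280,170). Next I'll measure the tray and dock, using an enlarged composite.

```bash
cat > h.py <<'E'
import cv2,numpy as np
from station import bot
def ray(n,uv):
    m=bot.camera_model(n);T=np.array(m["camera_from_world"])
    p=cv2.undistortPoints(np.float64(uv).reshape(-1,1,2),np.array(m["camera_matrix"]),np.array(m["D"])).reshape(-1,2)
    d=np.c_[p,np.ones(len(p))]@T[:3,:3]; return -T[:3,:3].T@T[:3,3],d
def plane(n,uv,z):
    c,d=ray(n,uv); return (c+d*((z-c[2])/d[:,2])[:,None])[:,:2]
def proj(n,P):
    m=bot.camera_model(n);T=np.array(m["camera_from_world"])
    return cv2.projectPoints(np.float64(P).reshape(-1,1,3),cv2.Rodrigues(T[:3,:3])[0],T[:3,3],np.array(m["camera_matrix"]),np.array(m["D"]))[0].reshape(-1,2)
def yellow(im):
    h=cv2.cvtColor(im,cv2.COLOR_RGB2HSV); m=cv2.inRange(h,(22,150,60),(35,255,255))
    m=cv2.morphologyEx(m,cv2.MORPH_CLOSE,np.ones((5,5)))
    c=cv2.findContours(m,cv2.RETR_EXTERNAL,cv2.CHAIN_APPROX_NONE)[0]
    return max(c,key=cv2.contourArea).reshape(-1,2)
def crop(im,x,y,w,h,s): return cv2.resize(im[y:y+h,x:x+w],None,fx=s,fy=s,interpolation=cv2.INTER_CUBIC)
E
python3 - <<'E'
from h import *
t=cv2.imread("pics/top0.png");s=cv2.imread("pics/scene0.png")
c=yellow(t[:,:,::-1].copy()); 
for z in(.032,):
    r=cv2.minAreaRect(np.float32(plane("top",c,z)*1000)); print(z,r)
    print(cv2.boxPoints(r))
c=yellow(s[:,:,::-1].copy());r=cv2.minAreaRect(np.float32(plane("scene",c,.032)*1000)); print("scene",r)
a=np.hstack([crop(t,147,95,80,110,5),crop(t,355,160,60,60,5)[:, :]if 0 else np.vstack([crop(t,355,160,60,60,6),np.zeros((550-360,360,3),np.uint8)])])
cv2.imwrite("pics/c1.png",a)
b=np.hstack([crop(s,270,125,110,110,5),np.vstack([crop(s,137,295,70,70,3),np.zeros((340,210,3),np.uint8)])])
cv2.imwrite("pics/c2.png",b)
E
```

```text
0.032 ((554.2923583984375, -372.13287353515625), (112.2551498413086, 125.61280059814453), 77.66078186035156)
[[ 480.9424  -413.5422 ]
 [ 603.6535  -440.38553]
 [ 627.64233 -330.72354]
 [ 504.9312  -303.88022]]
scene ((560.5689697265625, -375.9609069824219), (110.06033325195312, 133.88917541503906), 77.71599578857422)
```

View pics/c1.png

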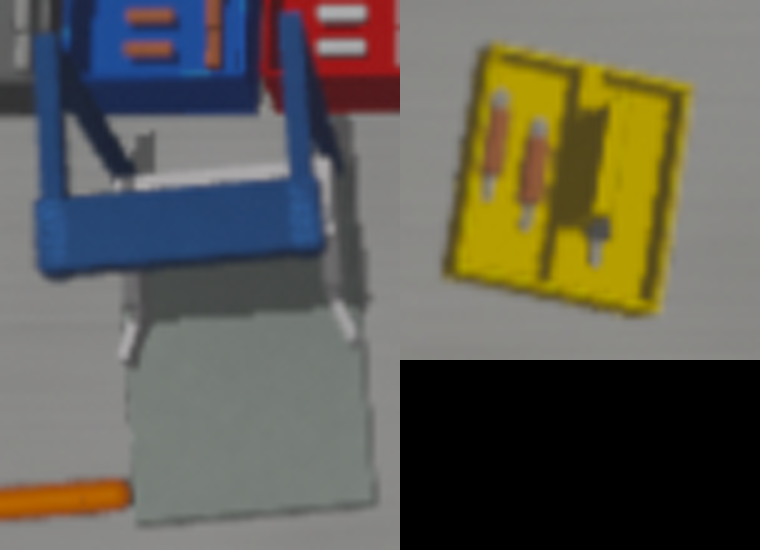

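View pics/c2.png

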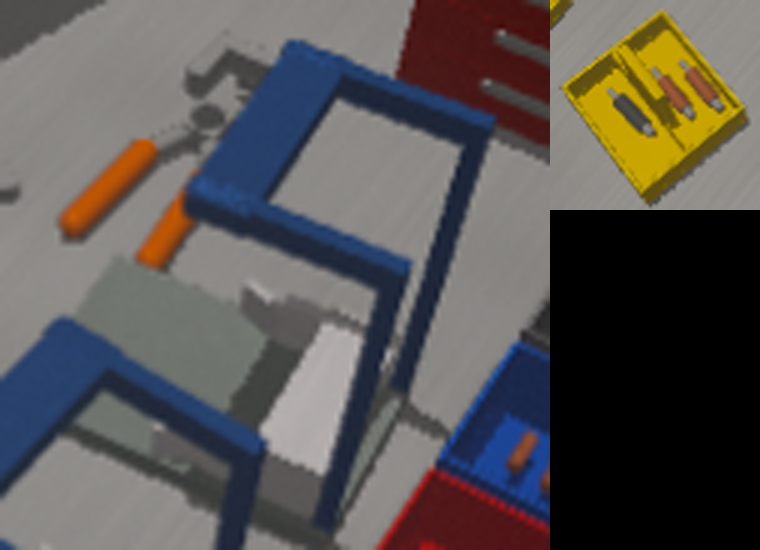

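The tray's long axis lies at about -12° in world, and its divider runs along it. The composites show the dock plate's front corners at top px ≈(174,200) and (222,195.5), the flare tips at (172.5,167) and (217.5,162.5), and the bar's front edge from (157,150) to (211,144.5). I'll cast these now.

```bash
python3 - <<'E'
from h import *
T=lambda x,y:(147+x/5-.4,95+y/5-.4)
S=lambda x,y:(270+x/5-.4,125+y/5-.4)
def rep(n,c,pts,z):
    p=plane(n,[c(*q) for q in pts],z)*1000
    print(n,z,np.round(p,1).tolist(),"len",[round(float(np.linalg.norm(p[i]-p[i-1])),1) for i in range(1,len(p))],"ang",round(float(np.degrees(np.arctan2(*(p[0]-p[1])[::-1]))),2))
rep("top",T,[(134,522),(377,502)],.02)
rep("top",T,[(127,362),(354,340)],.02)
rep("top",T,[(127,362),(354,340)],.06)
rep("top",T,[(133,320),(334,303)],.06)
rep("top",T,[(45,277),(322,248)],.245); rep("top",T,[(45,277),(322,248)],.265)
rep("top",T,[(38,200),(316,178)],.265)
rep("scene",S,[(295,40),(187,187)],.265)
rep("scene",S,[(345,72),(260,208)],.265)
t=cv2.imread("pics/top0.png");h=cv2.cvtColor(t,cv2.COLOR_BGR2HSV)
m=cv2.inRange(h,(105,120,60),(125,255,255))
# bar front edge: lowest blue pixel per column
cols=np.arange(158,211); b=[max(r for r in range(125,160) if m[r,c]) +.5 for c in cols]
p=plane("top",np.c_[cols,b],.245)*1000; f=np.polyfit(p[:,1],p[:,0],1); print("front edge z.245: x=",f, "dock yaw",np.degrees(np.arctan(-f[0])),"resid",np.std(p[:,0]-np.polyval(f,p[:,1])))
row=np.where(m[145,150:225])[0]+150; print("row145 blue",row.min(),row.max(),plane("top",[(row.min()-.5,145),(row.max()+.5,145)],.265)*1000)
# predicted dock overlay
E
```

```text
top 0.02 [[529.6, 281.4], [541.4, 130.1]] len [151.7] ang 94.46
top 0.02 [[631.6, 288.6], [644.8, 145.4]] len [143.8] ang 95.27
top 0.06 [[622.3, 280.7], [635.1, 141.9]] len [139.3] ang 95.27
top 0.06 [[648.7, 277.8], [658.5, 154.4]] len [123.7] ang 94.54
top 0.245 [[625.8, 288.8], [640.3, 143.2]] len [146.3] ang 95.67
top 0.265 [[620.3, 284.0], [634.5, 141.1]] len [143.6] ang 95.67
top 0.265 [[661.7, 289.3], [672.1, 144.8]] len [144.9] ang 94.13
scene 0.265 [[625.1, 288.1], [634.7, 144.8]] len [143.6] ang 93.86
scene 0.265 [[662.3, 280.4], [675.5, 154.4]] len [126.7] ang 95.96
front edge z.245: x= [-7.24423687e-02  6.49300166e+02] dock yaw 4.14340404526494 resid 0.9395826210841056
row145 blue 155 208 [[633.70746302 287.35959911]
 [632.43799636 147.50549326]]
```

```bash
cat >> h.py <<'E'
def go(x,y,z,yang=None):
    """slide (mm) and roll (deg) from the present pose to TCP x,y,z (mm) with tool y at world angle yang"""
    from scipy.spatial.transform import Rotation as R
    o=bot.get_obs();w,a,b,c=o["tool_rot"];M=R.from_quat([a,b,c,w]).as_matrix()
    s=M.T@(np.array([x,y,z])-o["eef_pos"]*1000); cur=np.degrees(np.arctan2(M[1,1],M[0,1]))
    r=0 if yang is None else -((yang-cur+90)%180-90)
    print("t",round(o["t"],2),"tcp",np.round(o["eef_pos"]*1000,1),"ydeg",round(cur,2),"q7",round(o["q"][6],2),"tilt",round(np.degrees(np.arccos(-M[2,2])),2),"F",np.round(o["contact_force"],1),"slide",np.round(s,1),"roll",round(r,2))
E
python3 -c "
from h import *
go(500,130,231);go(540,-371,150,77.7);go(540,-371,231,77.7)"
```

```text
t 0.1 tcp [263.8 620.7 230.4] ydeg 66.98 q7 -0.08 tilt 0.1 F [ 0.9  0.2 -0.6] slide [-409.3 -359.3    0. ] roll 0
t 0.1 tcp [263.8 620.7 230.4] ydeg 66.98 q7 -0.08 tilt 0.1 F [ 0.9  0.2 -0.6] slide [-642.1 -804.6   81.8] roll -10.72
t 0.1 tcp [263.8 620.7 230.4] ydeg 66.98 q7 -0.08 tilt 0.1 F [ 0.9  0.2 -0.6] slide [-6.421e+02 -8.047e+02  8.000e-01] roll -10.72
```

Emit:
send_rows:
  slide:
    - [-10, -9, 0]
    - [-35, -30, 0]
    - [-64, -56, 0]
    - [-94, -82, 0]
    - [-124, -108, 0]
    - [-154, -134, 0]
    - [-184, -161, 0]
    - [-214, -187, 0]
  roll: [0, 0, 0, 0, 0, 0, 0, 0]
  claw: [1, 1, 1, 1, 1, 1, 1, 1]

```text
t: 0.77
eef_pos: [0.3883, 0.3622, 0.2312]
tool_rot: [-0.0, 0.2, 0.98, -0.0]
contact_force: [0.7, 1.0, -0.4]
gripper_width: 1.005
grasp_force: 0.0
```

Emit:
send_rows:
  slide:
    - [-30, -26, 0]
    - [-60, -52, 0]
    - [-90, -79, 0]
    - [-120, -105, 0]
    - [-150, -131, 0]
    - [-175, -153, 0]
    - [-195, -172, 0]
    - [-195, -172, 0]
  roll: [0, 0, 0, 0, 0, 0, 0, 0]
  claw: [1, 1, 1, 1, 1, 1, 1, 1]

```text
t: 1.43
eef_pos: [0.5015, 0.1231, 0.2314]
tool_rot: [0.001, 0.204, 0.979, -0.001]
contact_force: [-0.1, -0.7, 0.9]
gripper_width: 0.997
grasp_force: 0.0
```

```bash
python3 -c "
from h import *
go(540,-371,180,77.7)"
```

```text
t 1.43 tcp [501.5 123.1 231.4] ydeg 66.41 q7 0.86 tilt 0.16 F [-0.1 -0.7  0.9] slide [-232.9 -437.3   52.7] roll -11.29
```

Emit:
send_rows:
  slide:
    - [-5, -9, 0]
    - [-20, -38, 0]
    - [-38, -72, 0]
    - [-56, -106, 0]
    - [-74, -140, 0]
    - [-92, -174, 0]
    - [-110, -208, 0]
    - [-128, -242, 0]
  roll: [0, -1, -2, -3, -5, -7, -9, -11]
  claw: [1, 1, 1, 1, 1, 1, 1, 1]

```text
t: 2.1
eef_pos: [0.5224, -0.143, 0.2313]
tool_rot: [-0.0, 0.103, 0.995, 0.0]
contact_force: [0.6, 0.7, 0.5]
gripper_width: 1.0
grasp_force: 0.0
```

```bash
python3 -c "
from h import *
go(540,-371,150,77.7)"
```

```text
t 2.1 tcp [ 522.4 -143.   231.3] ydeg 78.18 q7 1.64 tilt 0.05 F [0.6 0.7 0.5] slide [ -64.  -219.7   81.1] roll 0.48
```

Emit:
send_rows:
  slide:
    - [-10, -35, 0]
    - [-20, -70, 0]
    - [-30, -105, 10]
    - [-40, -140, 30]
    - [-50, -175, 50]
    - [-58, -200, 70]
    - [-64, -220, 81]
    - [-64, -220, 81]
  roll: [0, 0, 0, 0, 0, 0, 0, 0]
  claw: [1, 1, 1, 1, 1, 1, 1, 1]

```text
t: 2.77
eef_pos: [0.5367, -0.3741, 0.1471]
tool_rot: [-0.002, 0.107, 0.994, -0.0]
contact_force: [0.6, -0.1, -0.4]
gripper_width: 0.998
grasp_force: 0.0
```

```bash
python3 - <<'E'
from h import *
go(540,-371,51,77.7)
t=bot.read_camera("top")[:,:,::-1];s=bot.read_camera("scene")[:,:,::-1]
cv2.imwrite("pics/c3.png",np.hstack([crop(t,345,140,80,100,5),crop(s,120,240,100,125,4)]))
E
```

```text
t 2.77 tcp [ 536.7 -374.1  147.1] ydeg 77.73 q7 2.09 tilt 0.28 F [ 0.6 -0.1 -0.4] slide [-3.   3.9 96.1] roll 0.03
```

View pics/c3.png

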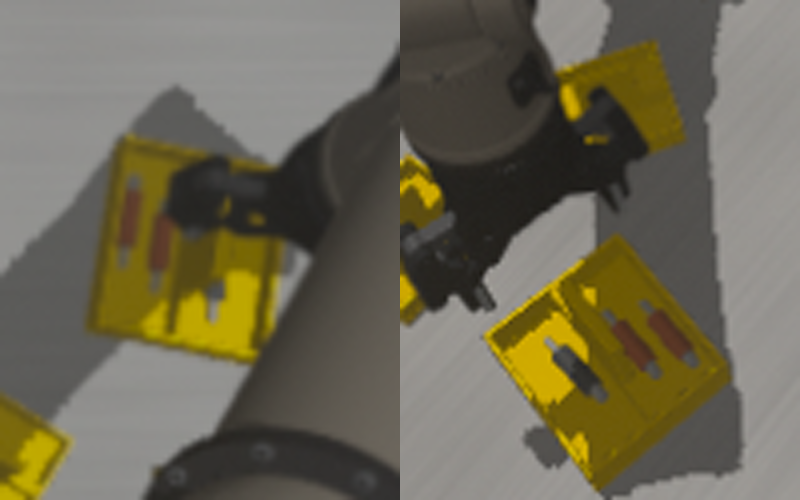

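The scene crop shows the open fingers on either side of the fin, above the tray, with tips near (485,305) and (620,205). I'll descend now.

Emit:
send_rows:
  slide:
    - [0, 0, 10]
    - [-1, 1, 28]
    - [-2, 1, 46]
    - [-3, 2, 62]
    - [-3, 2, 76]
    - [-3, 2, 88]
    - [-3, 2, 95]
    - [-3, 2, 96]
  roll: [0, 0, 0, 0, 0, 0, 0, 0]
  claw: [1, 1, 1, 1, 1, 1, 1, 1]
  force: 70

```text
t: 3.53
eef_pos: [0.5428, -0.368, 0.0529]
tool_rot: [-0.001, 0.104, 0.995, 0.001]
contact_force: [0.6, -0.3, 0.1]
gripper_width: 1.001
grasp_force: 0.0
```

Emit:
send_rows:
  slide:
    - [0, 0, 0]
    - [0, 0, 0]
    - [0, 0, 0]
    - [0, 0, 0]
    - [0, 0, 0]
    - [0, 0, 0]
    - [0, 0, 0]
    - [0, 0, 0]
  roll: [0, 0, 0, 0, 0, 0, 0, 0]
  claw: [0.6, 0.4, 0.3, 0.25, 0.2, 0.15, 0.1, 0.0]

```text
t: 4.2
eef_pos: [0.5434, -0.3697, 0.0549]
tool_rot: [0.0, 0.105, 0.994, -0.0]
contact_force: [-0.3, -1.3, 3.8]
gripper_width: 0.109
grasp_force: 68.6
```

Emit:
send_rows:
  slide:
    - [0, 0, 0]
    - [0, 0, 0]
    - [0, 0, 0]
    - [0, 0, 0]
    - [0, 0, 0]
    - [0, 0, 0]
    - [0, 0, 0]
    - [0, 0, 0]
  roll: [0, 0, 0, 0, 0, 0, 0, 0]
  claw: [0, 0, 0, 0, 0, 0, 0, 0]

```text
t: 4.87
eef_pos: [0.5434, -0.3697, 0.0548]
tool_rot: [0.0, 0.105, 0.994, -0.0]
contact_force: [-0.8, -0.9, 5.0]
gripper_width: 0.108
grasp_force: 68.8
```

```bash
python3 -c "
from h import *
go(540,-371,150,77.7)"
```

```text
t 4.87 tcp [ 543.4 -369.7   54.8] ydeg 77.95 q7 2.13 tilt 0.06 F [-0.8 -0.9  5. ] slide [  3.   -2.  -95.2] roll 0.25
```

Emit:
send_rows:
  slide:
    - [0, 0, -3]
    - [0, 0, -9]
    - [0, 0, -18]
    - [0, 0, -30]
    - [0, 0, -42]
    - [0, 0, -54]
    - [0, 0, -64]
    - [0, 0, -70]
  roll: [0, 0, 0, 0, 0, 0, 0, 0]
  claw: [0, 0, 0, 0, 0, 0, 0, 0]

```text
t: 5.53
eef_pos: [0.544, -0.3696, 0.1266]
tool_rot: [0.001, 0.105, 0.994, -0.0]
contact_force: [0.8, -0.6, -3.8]
gripper_width: 0.103
grasp_force: 68.2
```

Emit:
send_rows:
  slide:
    - [0, 0, -4]
    - [0, 0, -10]
    - [0, 0, -18]
    - [0, 0, -26]
    - [0, 0, -34]
    - [0, 0, -40]
    - [0, 0, -44]
    - [0, 0, -45]
  roll: [0, 0, 0, 0, 0, 0, 0, 0]
  claw: [0, 0, 0, 0, 0, 0, 0, 0]

```text
t: 6.2
eef_pos: [0.5437, -0.3694, 0.1703]
tool_rot: [0.001, 0.105, 0.994, -0.0]
contact_force: [-0.0, -0.6, -3.9]
gripper_width: 0.105
grasp_force: 68.2
```

```bash
python3 - <<'E'
from h import *
go(500,-100,170,86);go(500,150,170,94.7)
t=bot.read_camera("top")[:,:,::-1];s=bot.read_camera("scene")[:,:,::-1]
cv2.imwrite("pics/c4.png",np.hstack([crop(t,345,140,80,100,5),crop(s,110,220,100,125,4)]))
E
```

```text
t 6.2 tcp [ 543.7 -369.4  170.3] ydeg 77.97 q7 2.08 tilt 0.08 F [-0.  -0.6 -3.9] slide [9.880e+01 2.544e+02 1.000e-01] roll -8.03
t 6.2 tcp [ 543.7 -369.4  170.3] ydeg 77.97 q7 2.08 tilt 0.08 F [-0.  -0.6 -3.9] slide [ 1.509e+02  4.989e+02 -1.000e-01] roll -16.73
```

View pics/c4.png

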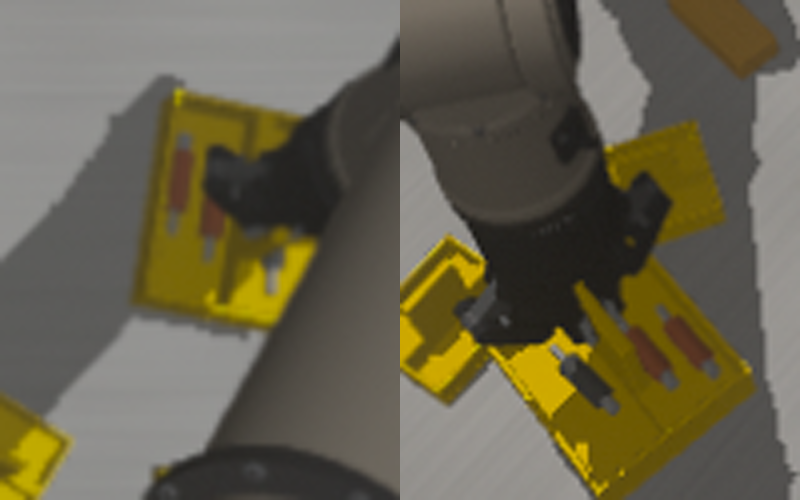

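The crops show the tray hanging level in the fingers with all three clecos inside. Now I'll carry it.

Emit:
send_rows:
  slide:
    - [1, 3, 0]
    - [3, 11, 0]
    - [7, 23, 0]
    - [12, 40, 0]
    - [18, 61, 0]
    - [25, 84, 0]
    - [32, 108, 0]
    - [39, 132, 0]
  roll: [0, 0, 0, 0, 0, 0, 0, 0]
  claw: [0, 0, 0, 0, 0, 0, 0, 0]

```text
t: 6.97
eef_pos: [0.532, -0.2292, 0.169]
tool_rot: [-0.0, 0.104, 0.995, 0.0]
contact_force: [1.9, 0.2, -3.0]
gripper_width: 0.11
grasp_force: 68.2
```

Emit:
send_rows:
  slide:
    - [7, 24, 0]
    - [14, 48, 0]
    - [21, 72, 0]
    - [28, 96, 0]
    - [36, 120, 0]
    - [43, 144, 0]
    - [50, 168, 0]
    - [57, 192, 0]
  roll: [0, -0.5, -1.5, -3, -4.5, -6, -7.5, -9]
  claw: [0, 0, 0, 0, 0, 0, 0, 0]

```text
t: 7.63
eef_pos: [0.5158, -0.0298, 0.1693]
tool_rot: [-0.0, 0.025, 1.0, 0.0]
contact_force: [0.3, 0.1, -4.7]
gripper_width: 0.108
grasp_force: 68.2
```

```bash
python3 -c "
from h import *
go(500,150,170,94.7);go(549.5,207,170,94.7)"
```

```text
t 7.63 tcp [515.8 -29.8 169.3] ydeg 87.12 q7 1.58 tilt 0.04 F [ 0.3  0.1 -4.7] slide [ 24.8 178.7  -0.6] roll -7.58
t 7.63 tcp [515.8 -29.8 169.3] ydeg 87.12 q7 1.58 tilt 0.04 F [ 0.3  0.1 -4.7] slide [-21.7 238.1  -0.6] roll -7.58
```

Emit:
send_rows:
  slide:
    - [3, 24, 0]
    - [6, 48, 0]
    - [10, 72, 0]
    - [13, 96, 0]
    - [15, 120, 0]
    - [17, 142, 0]
    - [18, 160, 0]
    - [18, 172, 0]
  roll: [-1, -2, -3, -4, -5, -6, -7, -7.6]
  claw: [0, 0, 0, 0, 0, 0, 0, 0]

```text
t: 8.3
eef_pos: [0.5069, 0.1436, 0.1692]
tool_rot: [-0.0, -0.042, 0.999, 0.0]
contact_force: [0.7, -0.3, -4.2]
gripper_width: 0.105
grasp_force: 68.3
```

Emit:
send_rows:
  slide:
    - [0, 5, 0]
    - [0, 7, 0]
    - [0, 7, 0]
    - [0, 7, 0]
    - [0, 7, 0]
    - [0, 7, 0]
    - [0, 7, 0]
    - [0, 7, 0]
  roll: [0, 0, 0, 0, 0, 0, 0, 0]
  claw: [0, 0, 0, 0, 0, 0, 0, 0]

```text
t: 8.97
eef_pos: [0.5075, 0.147, 0.1693]
tool_rot: [-0.0, -0.04, 0.999, -0.0]
contact_force: [0.8, 0.5, -3.5]
gripper_width: 0.108
grasp_force: 68.3
```

```bash
python3 - <<'E'
from h import *
go(549.5,207,170,94.7)
t=bot.read_camera("top")[:,:,::-1];s=bot.read_camera("scene")[:,:,::-1]
cv2.imwrite("pics/c5.png",np.hstack([crop(t,140,90,95,140,4),crop(s,210,100,140,140,3)[:,:]if 0 else cv2.resize(s[100:240,210:310],(400,560),interpolation=cv2.INTER_CUBIC)]))
E
```

```text
t 8.97 tcp [507.5 147.  169.3] ydeg 94.53 q7 1.34 tilt 0.0 F [ 0.8  0.5 -3.5] slide [-46.6  56.5  -0.7] roll -0.17
```

View pics/c5.png

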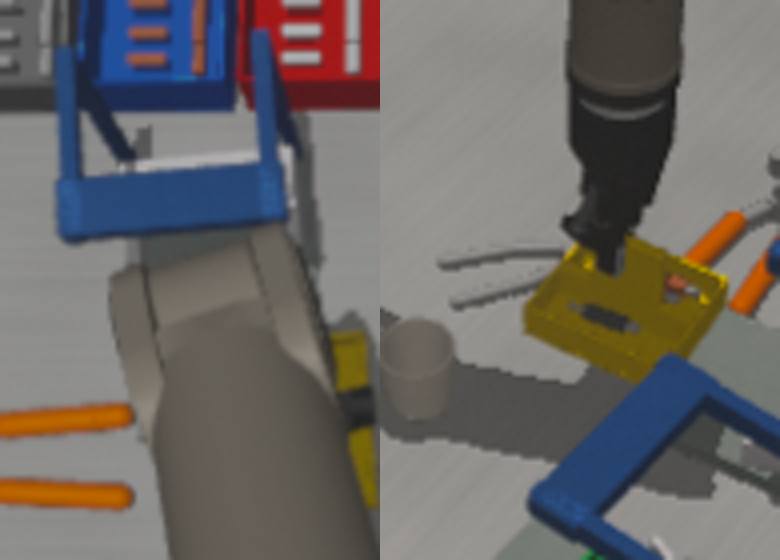

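The crops show the tray level by the empty dock, with the handles clear of it on the +y side. I'll line up in front of the mouth, then lower.

```bash
python3 -c "
from h import *
go(539.4,206.3,170,94.7)"
```

```text
t 9.07 tcp [507.4 147.3 169.3] ydeg 94.56 q7 1.34 tilt 0.0 F [ 0.3 -0.4 -4.4] slide [-36.6  56.3  -0.7] roll -0.14
```

Emit:
send_rows:
  slide:
    - [-2, 4, 0]
    - [-6, 12, 0]
    - [-13, 22, 0]
    - [-20, 34, 0]
    - [-27, 45, 0]
    - [-32, 53, 0]
    - [-36, 57, 0]
    - [-36, 57, 0]
  roll: [0, 0, 0, 0, 0, 0, 0, 0]
  claw: [0, 0, 0, 0, 0, 0, 0, 0]

```text
t: 9.73
eef_pos: [0.5395, 0.2091, 0.1691]
tool_rot: [0.0, -0.041, 0.999, 0.0]
contact_force: [0.3, -0.7, -4.6]
gripper_width: 0.104
grasp_force: 68.3
```

Emit:
send_rows:
  slide:
    - [0, 0, 4]
    - [0, 0, 12]
    - [0, 0, 24]
    - [0, 0, 38]
    - [0, 0, 52]
    - [0, 0, 63]
    - [0, 0, 68]
    - [0, 0, 68]
  roll: [0, 0, 0, 0, 0, 0, 0, 0]
  claw: [0, 0, 0, 0, 0, 0, 0, 0]

```text
t: 10.4
eef_pos: [0.5376, 0.2064, 0.0995]
tool_rot: [-0.002, -0.04, 0.999, -0.001]
contact_force: [0.8, -0.9, -4.2]
gripper_width: 0.109
grasp_force: 68.3
```

```bash
python3 - <<'E'
from h import *
go(539.4,206.3,80,94.7)
go(572,209,80,94.7)
s=bot.read_camera("scene")[:,:,::-1]
cv2.imwrite("pics/c6.png",crop(s,230,120,130,100,6))
E
```

```text
t 10.4 tcp [537.6 206.4  99.5] ydeg 94.55 q7 1.29 tilt 0.19 F [ 0.8 -0.9 -4.2] slide [-1.9 -0.2 19.5] roll -0.15
t 10.4 tcp [537.6 206.4  99.5] ydeg 94.55 q7 1.29 tilt 0.19 F [ 0.8 -0.9 -4.2] slide [-34.6  -0.1  19.4] roll -0.15
```

View pics/c6.png

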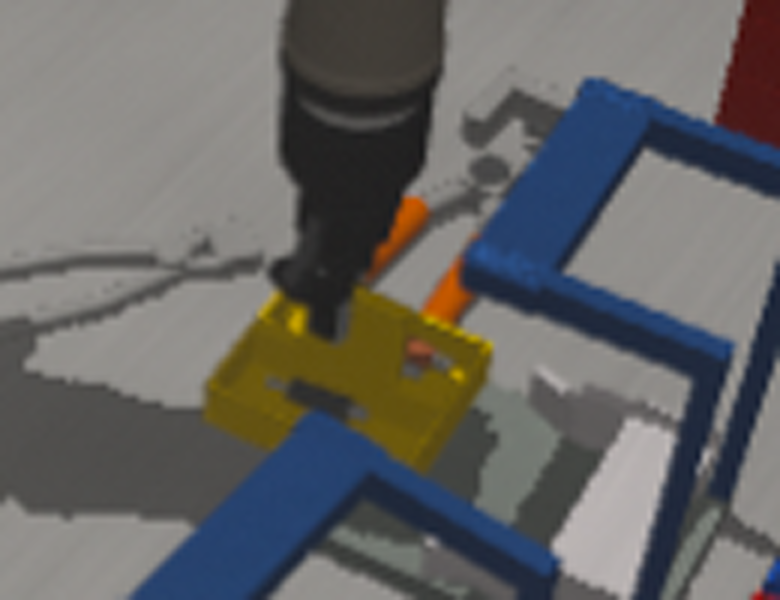

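The crop shows the tray level in front of the mouth. Its rim corners are at crop (493,347) front-left, (278,287) rear-left and (207,392) rear-right. I'll check its sideways offset against the dock line.

```bash
python3 - <<'E'
from h import *
S=lambda x,y:(230+x/6-.42,120+y/6-.42)
p=plane("scene",[S(493,347),S(276,286),S(207,390)],.077)*1000
y=np.radians(4.7);u=np.array([np.cos(y),np.sin(y)]);v=np.array([-u[1],u[0]])
print(p.round(1)); q=p-[664,216.5]; print(np.c_[q@u,q@v].round(1))
d=np.array([537.6,206.4])-[664,216.5];print(d@u,d@v)
# flare/roof in scene: roof front corners at z=.064
r=plane("scene",[S(632,415),S(553,528)],.064)*1000-[664,216.5];print(np.c_[r@u,r@v].round(1))
E
```

```text
[[607.5 263. ]
 [483.8 231.5]
 [496.3 144.2]]
[[ -52.5   51. ]
 [-178.3   29.7]
 [-173.1  -58.3]]
-126.80254463096321 0.29098988397500847
[[ 31.1  56.2]
 [ 26.3 -38. ]]
```

Emit:
send_rows:
  slide:
    - [0, 0, 4]
    - [0, 0, 10]
    - [0, 0, 15]
    - [-4, 0, 18]
    - [-12, 0, 18]
    - [-21, 0, 18]
    - [-30, 0, 18]
    - [-35, 0, 18]
  roll: [0, 0, 0, 0, 0, 0, 0, 0]
  claw: [0, 0, 0, 0, 0, 0, 0, 0]

```text
t: 11.12
eef_pos: [0.576, 0.2101, 0.0838]
tool_rot: [0.001, -0.04, 0.999, 0.0]
contact_force: [0.7, 0.0, -4.2]
gripper_width: 0.11
grasp_force: 68.3
```

Emit:
send_rows:
  slide:
    - [0, 0, 0]
    - [0, 0, 0]
    - [0, 0, 1]
    - [0, 0, 2]
    - [0, 0, 3]
    - [0, 0, 4]
    - [0, 0, 5]
    - [0, 0, 5]
  roll: [0, 0, 0, 0, 0, 0, 0, 0]
  claw: [0, 0, 0, 0, 0, 0, 0, 0]

```text
t: 11.78
eef_pos: [0.5734, 0.2099, 0.078]
tool_rot: [-0.0, -0.04, 0.999, -0.0]
contact_force: [0.2, -0.3, -4.2]
gripper_width: 0.113
grasp_force: 68.3
```

```bash
python3 -c "
from h import *
go(573,209,75,94.7)"
```

```text
t 11.78 tcp [573.4 209.9  78. ] ydeg 94.58 q7 1.32 tilt 0.03 F [ 0.2 -0.3 -4.2] slide [ 0.4 -0.9  3. ] roll -0.12
```

Emit:
send_rows:
  slide:
    - [0, 0, 0.5]
    - [0, 0, 1]
    - [0, 0, 1.5]
    - [0, 0, 2]
    - [0, 0, 2.5]
    - [0, 0, 3]
    - [0, 0, 3]
    - [0, 0, 3]
  roll: [0, 0, 0, 0, 0, 0, 0, 0]
  claw: [0, 0, 0, 0, 0, 0, 0, 0]

```text
t: 12.45
eef_pos: [0.5736, 0.21, 0.0752]
tool_rot: [-0.0, -0.04, 0.999, -0.0]
contact_force: [0.3, 0.0, -4.2]
gripper_width: 0.108
grasp_force: 68.3
```

Emit:
send_rows:
  slide:
    - [0, 0, 0.5]
    - [0, 0, 1]
    - [0, 0, 1.5]
    - [0, 0, 2]
    - [0, 0, 2.5]
    - [0, 0, 3]
    - [0, 0, 3]
    - [0, 0, 3]
  roll: [0, 0, 0, 0, 0, 0, 0, 0]
  claw: [0, 0, 0, 0, 0, 0, 0, 0]

```text
t: 13.12
eef_pos: [0.5737, 0.21, 0.0748]
tool_rot: [0.0, -0.04, 0.999, 0.0]
contact_force: [-9.1, -3.4, 18.6]
gripper_width: 0.106
grasp_force: 71.9
```

Emit:
send_rows:
  slide:
    - [0, 0, -1]
    - [0, 0, -2]
    - [0, 0, -2]
    - [0, 0, -2]
    - [0, 0, -2]
    - [0, 0, -2]
    - [0, 0, -2]
    - [0, 0, -2]
  roll: [0, 0, 0, 0, 0, 0, 0, 0]
  claw: [0, 0, 0, 0.15, 0.3, 0.4, 0.5, 0.5]

```text
t: 13.78
eef_pos: [0.5738, 0.21, 0.0742]
tool_rot: [0.0, -0.04, 0.999, 0.0]
contact_force: [-0.4, -0.1, -0.2]
gripper_width: 0.502
grasp_force: 0.0
```

Emit:
send_rows:
  slide:
    - [0, 0, -4]
    - [0, 0, -14]
    - [0, 0, -30]
    - [0, 0, -48]
    - [2, 0, -62]
    - [10, 0, -70]
    - [25, 0, -70]
    - [40, 0, -70]
  roll: [0, 0, 0, 0, 0, 0, 0, 0]
  claw: [0.5, 0.5, 0.5, 0.5, 0.5, 0.5, 0.5, 0.5]

```text
t: 14.45
eef_pos: [0.5333, 0.2068, 0.1453]
tool_rot: [0.001, -0.04, 0.999, 0.0]
contact_force: [-0.6, -0.2, 0.1]
gripper_width: 0.499
grasp_force: 0.0
```

```bash
python3 - <<'E'
from h import *
go(450,199,145,4.7)
s=bot.read_camera("scene")[:,:,::-1]
cv2.imwrite("pics/c7.png",crop(s,230,120,130,100,6))
E
```

```text
t 14.45 tcp [533.3 206.8 145.3] ydeg 94.56 q7 1.27 tilt 0.09 F [-0.6 -0.2  0.1] slide [83.7 -1.2  0.2] roll 89.86
```

View pics/c7.png

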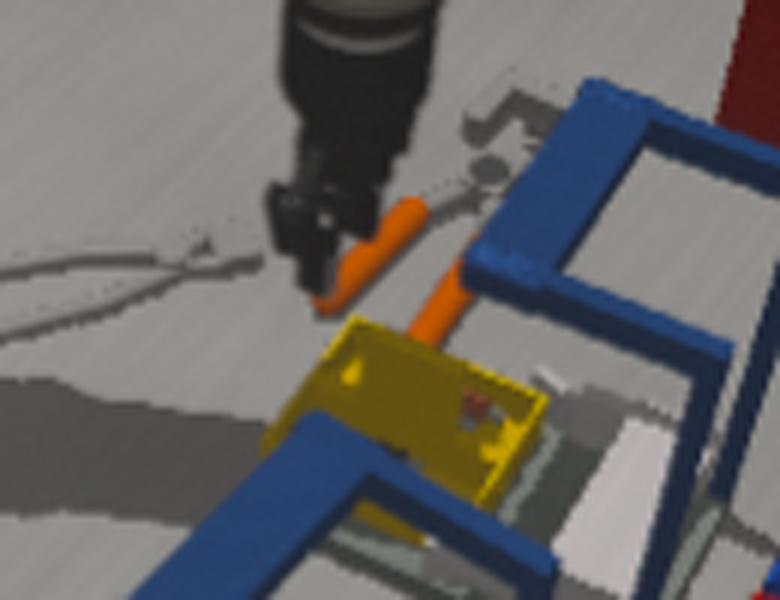

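The crop shows the tray flat on the plate, with its front at the flare. The interface can't lean the tool, so I'll push it home instead. The gripper is turned 90° and open, and the back of the front finger will act as a ram, which keeps the body clear of the bar.

Emit:
send_rows:
  slide:
    - [6, 0, 0]
    - [18, 0, 0]
    - [32, 0, 0]
    - [46, 0, 0]
    - [60, 0, 0]
    - [72, 0, 0]
    - [80, 0, 0]
    - [84, -1, 0]
  roll: [3, 9, 15, 21, 27, 33, 39, 45]
  claw: [0.5, 0.5, 0.6, 0.7, 0.8, 0.9, 1, 1]

```text
t: 15.17
eef_pos: [0.4483, 0.1991, 0.1443]
tool_rot: [-0.001, 0.347, 0.938, -0.0]
contact_force: [-0.4, 0.4, 0.0]
gripper_width: 1.001
grasp_force: 0.0
```

Emit:
send_rows:
  slide:
    - [0, 0, 0]
    - [0, 0, 0]
    - [0, 0, 0]
    - [0, 0, 0]
    - [0, 0, 0]
    - [0, 0, 0]
    - [0, 0, 0]
    - [0, 0, 0]
  roll: [6, 12, 18, 24, 30, 36, 42, 45]
  claw: [1, 1, 1, 1, 1, 1, 1, 1]

```text
t: 15.83
eef_pos: [0.4496, 0.1991, 0.1444]
tool_rot: [-0.0, 0.68, 0.733, -0.0]
contact_force: [-0.2, -0.2, 0.0]
gripper_width: 1.0
grasp_force: 0.0
```

```bash
python3 - <<'E'
from h import *
go(450,199,28,4.7)
t=bot.read_camera("top")[:,:,::-1]
s=bot.read_camera("scene")[:,:,::-1]
cv2.imwrite("pics/c8.png",np.hstack([crop(t,140,130,100,150,3.8),crop(s,220,120,105,143,4)[:570]]))
E
```

```text
t 15.83 tcp [449.6 199.1 144.4] ydeg 4.28 q7 -0.22 tilt 0.03 F [-0.2 -0.2  0. ] slide [ -0.2   0.4 116.4] roll -0.42
```

View pics/c8.png

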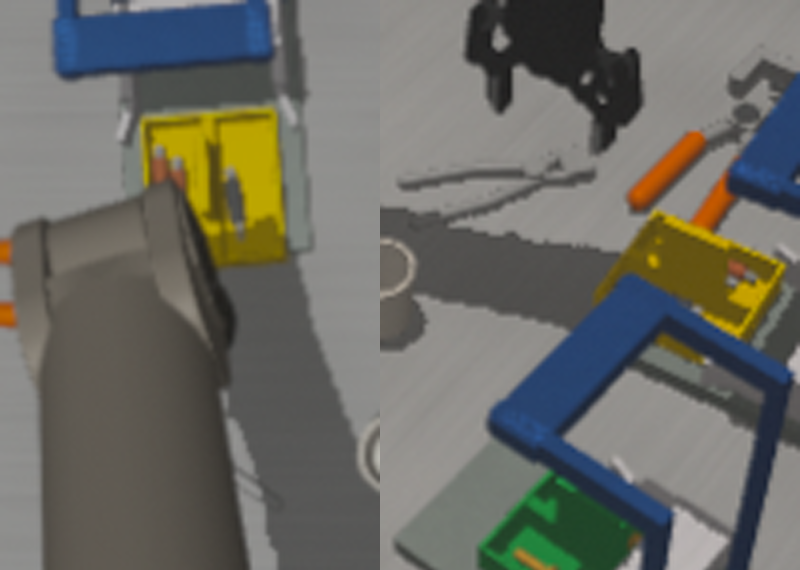

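The crops show the tray's front corners between the flare tips and the clecos inside. The gripper is behind the tray and clear of the pliers. I'll descend now.

Emit:
send_rows:
  slide:
    - [0, 0, 8]
    - [0, 0, 28]
    - [0, 0, 50]
    - [0, 0, 72]
    - [0, 0, 92]
    - [0, 0, 106]
    - [0, 0, 114]
    - [0, 0, 116]
  roll: [-0.4, -0.4, -0.4, -0.4, -0.4, -0.4, -0.4, -0.4]
  claw: [1, 1, 1, 1, 1, 1, 1, 1]

```text
t: 16.6
eef_pos: [0.4491, 0.1985, 0.0268]
tool_rot: [-0.0, 0.675, 0.738, -0.001]
contact_force: [-0.2, -0.5, -0.6]
gripper_width: 0.996
grasp_force: 0.0
```

Emit:
send_rows:
  slide:
    - [0, 0, 0]
    - [0, 3, 0]
    - [0, 6, 0]
    - [0, 9, 0]
    - [0, 12, 0]
    - [0, 15, 0]
    - [0, 17, 0]
    - [0, 18, 0]
  roll: [0, 0, 0, 0, 0, 0, 0, 0]
  claw: [1, 1, 1, 1, 1, 1, 1, 1]

```text
t: 17.27
eef_pos: [0.4686, 0.2008, 0.0284]
tool_rot: [0.0, 0.676, 0.737, 0.0]
contact_force: [-0.7, 0.1, -0.9]
gripper_width: 1.001
grasp_force: 0.3
```

```bash
python3 - <<'E'
from h import *
go(545.4,206.7,28,4.7)
E
```

```text
t 17.27 tcp [468.6 200.8  28.4] ydeg 4.97 q7 -0.05 tilt 0.03 F [-0.7  0.1 -0.9] slide [-0.8 77.1  0.5] roll 0.27
```

Emit:
send_rows:
  slide:
    - [0, 3, 0]
    - [0, 7, 0]
    - [0, 11, 0]
    - [0, 15, 0]
    - [0, 19, 0]
    - [0, 23, 0]
    - [0, 27, 0]
    - [0, 30, 0]
  roll: [0.2, 0.2, 0.2, 0.2, 0.2, 0.2, 0.2, 0.2]
  claw: [1, 1, 1, 1, 1, 1, 1, 1]

```text
t: 17.93
eef_pos: [0.4969, 0.2032, 0.0283]
tool_rot: [-0.001, 0.677, 0.736, -0.001]
contact_force: [-4.7, -0.5, 6.2]
gripper_width: 0.997
grasp_force: 3.7
```

```bash
python3 - <<'E'
from h import *
go(545.4,206.7,28,4.7)
t=bot.read_camera("top")[:,:,::-1]
s=bot.read_camera("scene")[:,:,::-1]
cv2.imwrite("pics/c9.png",np.hstack([crop(t,150,120,80,100,5),crop(s,270,120,80,100,5)]))
E
```

```text
t 17.93 tcp [496.9 203.2  28.3] ydeg 4.78 q7 -0.04 tilt 0.15 F [-4.7 -0.5  6.2] slide [-0.6 48.6  0.2] roll 0.08
```

View pics/c9.png

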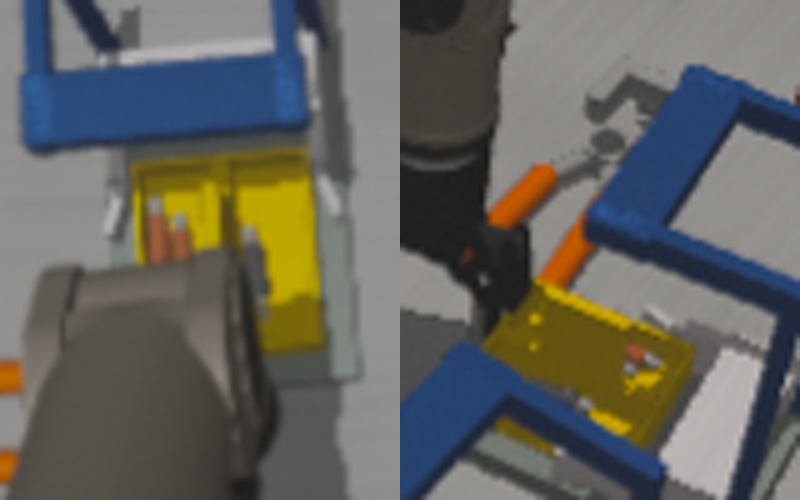

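The crops show the tray straight, with its front past the flare tips and entering the rails, and contact force around 5 N. I'll keep pushing.

Emit:
send_rows:
  slide:
    - [0, 3, 0]
    - [0, 6, 0]
    - [0, 9, 0]
    - [0, 12, 0]
    - [0, 15, 0]
    - [0, 18, 0]
    - [0, 21, 0]
    - [0, 24, 0]
  roll: [0, 0, 0, 0, 0, 0, 0, 0]
  claw: [1, 1, 1, 1, 1, 1, 1, 1]

```text
t: 18.7
eef_pos: [0.5208, 0.2052, 0.0283]
tool_rot: [-0.001, 0.677, 0.736, -0.001]
contact_force: [-5.4, -1.9, 6.6]
gripper_width: 1.002
grasp_force: 3.8
```

Emit:
send_rows:
  slide:
    - [0, 2, 0]
    - [0, 4, 0]
    - [0, 6, 0]
    - [0, 8, 0]
    - [0, 10, 0]
    - [0, 12, 0]
    - [0, 14, 0]
    - [0, 16, 0]
  roll: [0, 0, 0, 0, 0, 0, 0, 0]
  claw: [1, 1, 1, 1, 1, 1, 1, 1]

```text
t: 19.37
eef_pos: [0.5367, 0.2066, 0.0283]
tool_rot: [-0.001, 0.677, 0.736, -0.001]
contact_force: [-5.4, -0.4, 6.1]
gripper_width: 1.003
grasp_force: 3.8
```

```bash
python3 - <<'E'
from h import *
go(545.4,206.7,28,4.7)
t=bot.read_camera("top")[:,:,::-1].copy()
c=yellow(t[:,:,::-1].copy()[:,:300].copy()) 
p=plane("top",c,.052)*1000
y=np.radians(4.7);u=np.array([np.cos(y),np.sin(y)]);v=np.array([-u[1],u[0]]);q=p-[664,216.5]
print("yellow dock x min/max",(q@u).min(),(q@u).max(),"y",(q@v).min(),(q@v).max())
E
```

```text
t 19.37 tcp [536.7 206.6  28.3] ydeg 4.79 q7 -0.02 tilt 0.13 F [-5.4 -0.4  6.1] slide [-0.6  8.7  0.3] roll 0.09
yellow dock x min/max -75.36496338119534 21.793709570613036 y -55.657699719423896 54.31529327694295
```

Emit:
send_rows:
  slide:
    - [0, 1, 0]
    - [0, 2, 0]
    - [0, 3, 0]
    - [0, 4, 0]
    - [0, 5, 0]
    - [0, 6, 0]
    - [0, 7, 0]
    - [0, 8, 0]
  roll: [0, 0, 0, 0, 0, 0, 0, 0]
  claw: [1, 1, 1, 1, 1, 1, 1, 1]

```text
t: 20.08
eef_pos: [0.5447, 0.2072, 0.0283]
tool_rot: [-0.001, 0.677, 0.736, -0.001]
contact_force: [-4.1, 0.0, 6.7]
gripper_width: 0.998
grasp_force: 3.7
```

Emit:
send_rows:
  slide:
    - [0, 0.5, 0]
    - [0, 1, 0]
    - [0, 1.5, 0]
    - [0, 2, 0]
    - [0, 2.5, 0]
    - [0, 3, 0]
    - [0, 3.5, 0]
    - [0, 4, 0]
  roll: [0, 0, 0, 0, 0, 0, 0, 0]
  claw: [1, 1, 1, 1, 1, 1, 1, 1]

```text
t: 20.75
eef_pos: [0.5463, 0.2073, 0.0283]
tool_rot: [-0.002, 0.677, 0.736, -0.002]
contact_force: [-16.0, -2.8, 17.5]
gripper_width: 0.997
grasp_force: 10.5
```

The force jumped to 16 N and the tool stopped advancing, so the tray is against the stop. I'll back off and inspect.

Emit:
send_rows:
  slide:
    - [0, -2, 0]
    - [0, -6, 0]
    - [0, -14, 0]
    - [0, -24, 0]
    - [0, -36, 0]
    - [0, -50, 0]
    - [0, -62, 0]
    - [0, -70, 0]
  roll: [0, 0, 0, 0, 0, 0, 0, 0]
  claw: [1, 1, 1, 1, 1, 1, 1, 1]

```text
t: 21.42
eef_pos: [0.4779, 0.2014, 0.028]
tool_rot: [-0.0, 0.677, 0.736, -0.001]
contact_force: [-0.2, 0.9, 0.1]
gripper_width: 1.0
grasp_force: 0.0
```

Emit:
send_rows:
  slide:
    - [0, 0, -10]
    - [0, 0, -35]
    - [0, 0, -70]
    - [0, -10, -105]
    - [-20, -20, -140]
    - [-50, -20, -160]
    - [-80, -20, -165]
    - [-110, -20, -165]
  roll: [0, 0, 0, 0, 0, 0, 0, 0]
  claw: [1, 1, 1, 1, 1, 1, 1, 1]

```text
t: 22.08
eef_pos: [0.471, 0.0898, 0.1963]
tool_rot: [0.001, 0.677, 0.736, 0.003]
contact_force: [0.7, 0.6, -0.5]
gripper_width: 1.001
grasp_force: 0.0
```

```bash
python3 - <<'E'
from h import *
go(450,100,200)
t=bot.read_camera("top")[:,:,::-1].copy()
s=bot.read_camera("scene")[:,:,::-1]
cv2.imwrite("pics/c10.png",np.hstack([crop(t,150,95,80,110,5),crop(s,280,120,80,110,5)]))
c=yellow(t[:,:300,::-1].copy()) 
y=np.radians(4.7);u=np.array([np.cos(y),np.sin(y)]);v=np.array([-u[1],u[0]])
for z in(.02,.052):
    p=plane("top",c,z)*1000;q=p-[664,216.5];q=np.c_[q@u,q@v];print(z,q.min(0),q.max(0))
E
```

```text
t 22.08 tcp [471.   89.8 196.3] ydeg 4.82 q7 -0.05 tilt 0.34 F [ 0.7  0.6 -0.5] slide [ 11.9 -20.   -3.7] roll 0
0.02 [-59.26306194 -53.11039943] [31.21423161 60.53056776]
0.052 [-66.30932358 -55.65769972] [21.91276815 55.15069693]
```

View pics/c10.png

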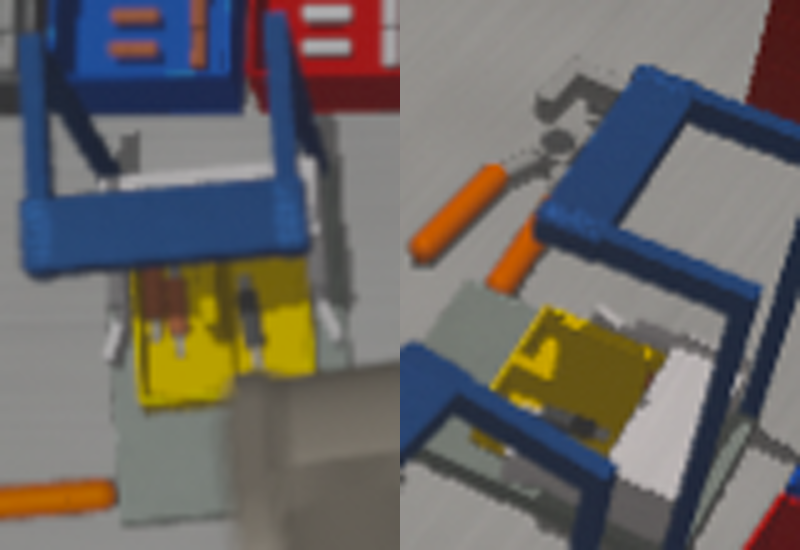

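The crops show the tray flat and straight between the rails under the roof, with the clecos inside. Its rear edge is about 69 mm from the plate's front, against 68 mm expected when home. The robot is clear, so I'm handing in.

```bash
python3 -c "
from station import bot
print(bot.hand_in())"
```

```text
the job is handed in; nothing more can be done
None
```

I handed the job in with the yellow tray pushed against the empty dock's back stop, lying flat with all three clecos in it and the arm clear. The verdict wasn't shown. The moves can't lean the tool, so I set the tray down at the dock's mouth and pushed it home with an open finger rather than carrying it all the way in.

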